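# Dead power bank through the sprung flap of the recycling box

### The arm

A 6-joint arm with a two-finger parallel gripper is mounted at the origin on the work surface. World frame = base frame: x ahead of the robot, y to its left, z up, the work surface at z = 0. Lengths are in mm, angles in degrees, forces in N, time in s.
With the tool pointing down it reaches from about 350 to 850 mm from the base axis. Payload 8.1 kg.
Tool frame: the origin (TCP) lies between the finger pads; the fingertips stand 22 mm ahead of it and the grasp point (between the pads) lies 3 mm ahead of it; z points along the fingers, y is the line along which they close (so a half turn about z gives the same grasp; the last joint's range is limited). The gripper opens to 85 mm and grips with 20 to 120 N. Pads are 22 mm wide; open, the fingers measure 114 mm over their backs; the gripper's body (76 mm by 85 mm) begins 54 mm behind the grasp point. The pads swing forward as they close: fully open they stand 13 mm farther back than shut.
Start: joints at [64.95, 7.471, 85.268, -0, 87.261, -4.893], TCP at [206.732, 563.265, 253.292] pointing down, gripper open.
Joint ranges: [-169.43, 169.43], [-51.17, 129.36], [1.28, 143.12], [-76.62, 256.62], [0, 156.53], [-152.29, 152.29]. Speed limits (degrees/s): [136.94, 136.94, 159.86, 180, 180, 180].

### API

Orientations are given as [roll, pitch, yaw] about the fixed x, y, z axes, in that order (R = Rz(yaw) Ry(pitch) Rx(roll)).
In Python, from bench import r, vision gives the robot as it stands.
- The arm moves only by the tool step_arm, never from a script. Its argument "targets" is a list that holds one entry, the list of rows, each a list of 6 numbers: the shift along the world's x, y, z in mm, then the turn, a rotation vector about the world's x, y, z in rad. In form: [[[x, y, z, rx, ry, rz], ...]]. A call has 1 to 12 rows; each row is the pose to reach, as a shift and turn from the pose commanded when the call began; what a row does not reach only later rows make up. A row lasts 1/12 s, in which the tool goes at most 41.7 mm and 7.16 degrees, less where a joint would pass 70% of its speed; a pose out of reach is approached as far as the arm can. A call with a gripper value outside its range is refused whole. "fingers" is the gripper's target within -1 to 1 (shut at 1, half-way at 0, fully open at -1), set as the call begins (left out, the last holds). The fingers move at their own pace and stop on an object; "newtons" is the grip in N (left out, the last holds). Time passes only in rows, so rows that repeat a pose let the fingers close. It gives the time, the measured TCP pose, the force, the opening and the grip force at its end, in the units of the state.
- r.sense(): the state, without advancing time (a new reading comes with each control period).
- vision.snapshot(name): name is "side" or "top" or "wrist"; returns a dict with "img" (420x560x3 uint8, blue, green, red), "mtx" (3x3 intrinsics, pixels), "eye" and "attitude" of the camera in the world. Camera axes: x right, y up, looking along -z (the intrinsics and any distortion apply to the point x, -y, -z); pixel columns grow to the right and rows downward; lengths in mm; the calibration is good to about 2 mm. A picture is of the moment at which its call begins. There is no depth.
- r.hand_in(): hands the job in; it is judged then, once.
The state is a dict: "time": time; "joint_pos": joint angles; "qd": joint speeds; "joint_efforts": joint torques, N m; "tool_pos": TCP position; "tcp_rot": TCP orientation; "ft_force": force on the tool from outside, world axes, zero at the start; "wrist_torque": the same for the moment, N m; "finger_gap": finger opening in mm; "grip_force": force on a finger pad.
Only numpy, scipy, OpenCV 4.12 (cv2) and the standard library are available. Lean on these libraries where they do the work, as an engineer would, in place of code of your own. Each camera call takes 0.05 s, during which the arm holds its last target. There are 200 camera calls.

### The job

The long power bank is dead: take it, push it foot first down through the sprung flap in the lid of the recycling box while you hold it, then let it go so that it lies inside and the flap shuts behind it. Leave the short power bank standing where it is.

Things in the scene. Friction and masses are not known exactly. Their poses are not given: they have to be found in the camera images.
- long_bank: The long power bank: plain aluminium cylinder with a black band near its top, 32 mm in diameter, 120 mm tall, about 0.2 kg, standing upright and loose on the desk. Origin: centre of its underside (its foot), z along its length to the top. A white jar (56 mm wide, 70 mm tall) and a mug stand nearby.
- short_bank: The short power bank, a bystander: the same plain aluminium cylinder, 32 mm in diameter but only 75 mm tall, standing upright and loose. Origin: centre of its underside, z up.
- mouth (a point): Centre of the opening in the lid of the recycling box, level with the lid's top, 195 mm above the desk. Box: grey plastic, 130 (x) by 140 (y) by 195 mm tall, fixed, hollow, empty; walls 4 mm, lid 6 mm. Opening: 70 (x) by 100 mm (y), closed by a white flap. z up; y along the flap's hinge, on the opening's +x edge, marked by a steel rod 6 mm above the lid.
- flap (a joint): Angle of the flap, a 66 by 96 by 3 mm plate 1 mm below the lid's top: 0 shut (level), grows as its free edge (-x side) swings down into the box, at most 1.4 rad. A light spring shuts it; 1 N at the middle opens it. With the long bank upright at the centre, the flap slips off its foot onto its side when the foot is 65 mm below the lid; let go there or deeper, it drops in by itself.

How it is judged (in metres and radians):
On the way:
1. the long bank, held in the fingers, pushes the flap open (over 0.6 rad) with its foot more than 30 mm below the lid, inside the opening (value of joint flap above 0.6 rad and z of long_bank in the frame of mouth below -0.03 m and horizontal distance between long_bank and mouth below 0.06 m and contact force between the fingers and long_bank above 1 N), for 0.1 s.
At the end, for the whole second after the job is handed in: The long bank lies at rest wholly inside the recycling box, the flap is shut above it (within 0.1 rad), and the short bank stands upright within 25 mm of where it stood (z of long_bank in the frame of mouth below -0.06 m and x of long_bank in the frame of mouth between -0.064 and 0.064 m and y of long_bank in the frame of mouth between -0.069 and 0.069 m and value of joint flap below 0.1 rad and linear speed of long_bank below 0.03 m/s and distance of short_bank from where it was at the start of the episode below 0.025 m and angle between short_bank's own z axis and vertical below 0.17 rad); the robot touches nothing.
It fails at once if the short bank is knocked over or carried off (moved more than 60 mm or tilted beyond 0.5 rad) (distance of short_bank from where it was at the start of the episode above 0.06 m or angle between short_bank's own z axis and vertical above 0.5 rad).
It also fails if it takes over 40 s, if anything falls off the work surface, if the arm or the gripper's body presses on something with over 40 N, if the wrist force passes 120 N, or if a joint passes its speed limit or range.

## Working session

There is one attempt and no reset: what is moved stays moved. The work goes in short steps, Python scripts to look and compute and a tool call to move; the robot and the scene stay as the last step left them, time stands still between calls to the robot, and variables do not carry over. Pictures are saved under pics/ and viewed, at most 10 in all, crops included, and the job is handed in when it is done.

Besides the shell and the picture viewer there is one more tool, called after "Call:" in YAML: its name, and indented under it one key for each argument. step_arm: Moves the arm, as the interface text tells. Its arguments: {"type":"object","properties":{"targets":{"type":"array"},"fingers":{"type":"number"},"newtons":{"type":"number"}},"required":["targets"]}

```bash
mkdir -p pics
python3 - <<'E'
from bench import r, vision
import cv2,pickle
d={}
for n in("side","top"):
    s=vision.snapshot(n);d[n]=s;cv2.imwrite(f"pics/{n}0.png",s["img"]);print(n,s["mtx"],s["eye"],s["attitude"],[k for k in s])
pickle.dump(d,open("s0.pkl","wb"))
print(r.sense())
E
```

```text
side [[490.18890817   0.         286.23305795]
 [  0.         490.18890817 204.60085713]
 [  0.           0.           1.        ]] [ 514.43533424 -861.02109716  712.61365611] [57.47101904 -1.30955275 -4.1411174 ] ['img', 'mtx', 'eye', 'attitude']
top [[432.89987956   0.         278.27742933]
 [  0.         432.89987956 212.43182089]
 [  0.           0.           1.        ]] [517.96685242  20.70546731 959.95641932] [  4.86125804  -0.16877668 -89.91572455] ['img', 'mtx', 'eye', 'attitude']
{'time': 0.1, 'joint_pos': array([ 6.49497762e+01,  7.51325452e+00,  8.53218437e+01,  1.88000535e-03,
        8.72611954e+01, -4.89375909e+00]), 'qd': array([-0.04811938, -0.08767587, -0.14316744,  0.06004212, -0.07914097,
       -0.01767238]), 'joint_efforts': array([ 7.09485048e-04, -5.70954323e+01, -5.01944232e+01, -2.44492203e-04,
        8.16216983e-03, -1.17648005e-04]), 'tool_pos': array([206.53622678, 562.85541452, 252.33496999]), 'tcp_rot': array([-1.79904218e+02, -1.00855099e-02,  1.59843435e+02]), 'ft_force': array([ 0.22843401,  0.76928257, -0.3256995 ]), 'wrist_torque': array([-0.06056506, -0.03739409,  0.01238147]), 'grip_force': 0.0, 'finger_gap': 85.68475268358694}
```

View pics/side0.png

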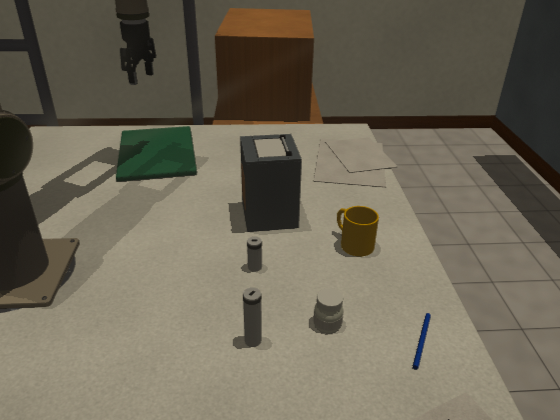

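View pics/top0.png

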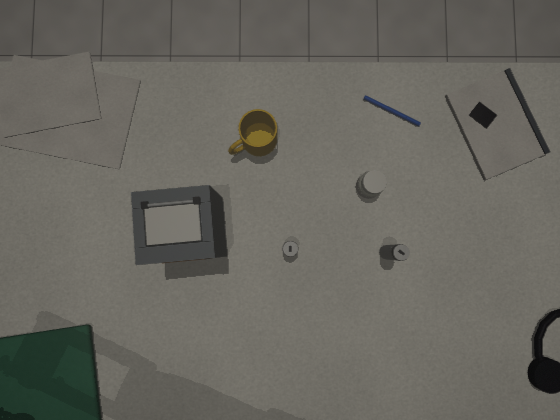

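The side view shows the long bank at about (253, 295–345), the short one at (254, 240–270) and the box at (270, 180). In the top view the long bank's top is at (401, 252), the short one's at (290, 249), the jar at (373, 182) and the lid opening at (172, 225). I'll enlarge the views to read these more closely.

Run:
```python
import cv2,pickle,numpy as np
d=pickle.load(open("s0.pkl","rb"))
t=d["top"]["img"];s=d["side"]["img"]
def c(im,x,y,w,h,k): return cv2.convertScaleAbs(cv2.resize(im[y:y+h,x:x+w],None,fx=k,fy=k,interpolation=cv2.INTER_CUBIC),alpha=1.6)
a=c(t,125,175,110,100,4)   # 440x400
b=np.vstack([c(t,375,230,50,40,5),c(t,265,230,50,40,5)]) #250x400
cv2.imwrite("pics/crop1.png",np.hstack([a,b]))
cv2.imwrite("pics/crop2.png",c(s,225,225,130,135,4))
```

```text
(no output)
```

View pics/crop1.png

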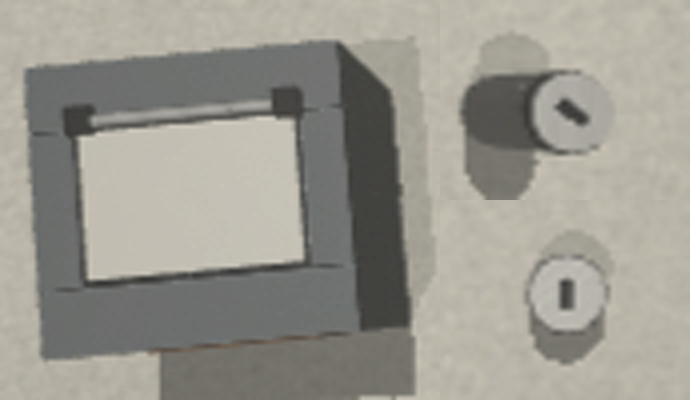

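View pics/crop2.png

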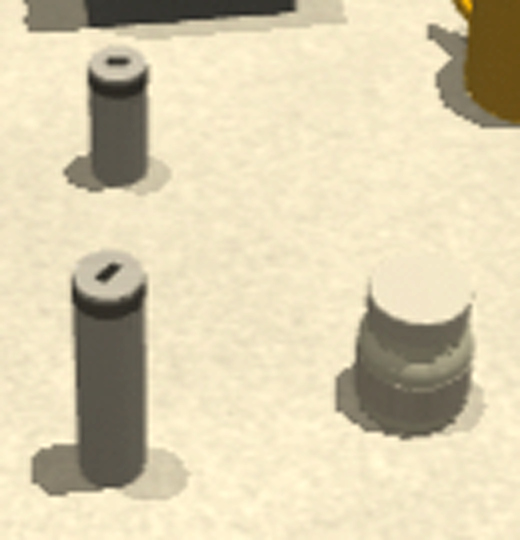

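Lid corners in crop 1 are at (25, 68), (338, 41), (360, 331) and (43, 358), with the long bank's top at (570, 112) and the short one's at (567, 294). In crop 2 the long top is at (110, 277), the short top at (118, 64) and the jar lid at (421, 290).

```bash
cat > h.py <<'E'
import numpy as np
from scipy.spatial.transform import Rotation as R
def at(s,px,z):
    K=s["mtx"];v=np.linalg.solve(K,[px[0],px[1],1.]);v=R.from_euler("xyz",s["attitude"],degrees=True).apply(v*[1,-1,-1])
    return s["eye"]+v*(z-s["eye"][2])/v[2]
E
python3 - <<'E'
import pickle,numpy as np
from h import *
np.set_printoptions(precision=1,suppress=True)
d=pickle.load(open("s0.pkl","rb"));t,s=d["top"],d["side"]
for n,a,b,z in(("long",(401,252.4),(252.5,294.2),120),("short",(290.4,248.8),(254.5,241),75),("jar",(373,182),(330.2,297.5),70)):
    print(n,at(t,a,z),at(s,b,z))
f=lambda p:at(t,np.array(p)/4+[125,175],195)
C=np.array([f(p) for p in((25,68),(338,41),(360,331),(43,358))]);print(C,C.mean(0))
F=np.array([f(p) for p in((76,128),(297,112),(308,262),(86,283))]);print(F,F.mean(0))
for e in(C[0]-C[1],C[3]-C[2],C[0]-C[3],C[1]-C[2]):print(np.hypot(*e[:2]),np.degrees(np.arctan2(e[1],e[0])))
print("mug",at(t,(258,132),90))
E
```

```text
long [ 512.2 -219.1  120. ] [ 515.2 -222.7  120. ]
short [518.9  -6.6  75. ] [522.   -8.1  75. ]
jar [ 657.4 -178.5   70. ] [ 661.3 -184.8   70. ]
[[619.1 280.1 195. ]
 [631.4 141.2 195. ]
 [502.9 129.6 195. ]
 [491.  268.4 195. ]] [561.1 204.8 195. ]
[[592.3 256.7 195. ]
 [599.6 158.9 195. ]
 [533.1 152.9 195. ]
 [523.8 250.4 195. ]] [562.2 204.8 195. ]
139.49480537030254 95.09168187177958
139.28127557894567 94.93103592690252
128.63985524103552 5.243615657601416
129.02998192421788 5.148095079553927
mug [757.3  60.   90. ]
```

Call:
step_arm:
  targets:
    - [[193,-443,77,0,0,0.439],[193,-443,77,0,0,0.439],[193,-443,77,0,0,0.439],[193,-443,77,0,0,0.439],[193,-443,77,0,0,0.439],[193,-443,77,0,0,0.439],[193,-443,77,0,0,0.439],[193,-443,77,0,0,0.439],[193,-443,77,0,0,0.439],[193,-443,77,0,0,0.439],[193,-443,77,0,0,0.439],[193,-443,77,0,0,0.439]]
  fingers: -1

```text
time: 1.1
tool_pos: [400.2, 117.6, 330.7]
tcp_rot: [-180.0, 0.0, -175.1]
ft_force: [0.6, 0.3, 0.5]
finger_gap: 85.2
grip_force: 0.0
```

Call:
step_arm:
  targets:
    - [[114,-341,-90,0,0,0],[114,-341,-90,0,0,0],[114,-341,-90,0,0,0],[114,-341,-90,0,0,0],[114,-341,-90,0,0,0],[114,-341,-90,0,0,0],[114,-341,-90,0,0,0],[114,-341,-90,0,0,0],[114,-341,-90,0,0,0],[114,-341,-90,0,0,0],[114,-341,-90,0,0,0],[114,-341,-90,0,0,0]]

```text
time: 2.1
tool_pos: [513.4, -220.4, 239.8]
tcp_rot: [179.9, -0.1, -175.0]
ft_force: [0.0, 0.2, 1.2]
finger_gap: 85.3
grip_force: 0.0
```

Run:
```python
from bench import r, vision
import cv2,pickle
s=vision.snapshot("wrist");cv2.imwrite("pics/w1.png",s["img"]);pickle.dump(s,open("w1.pkl","wb"));print(s["eye"],s["attitude"])
print(r.sense()["tool_pos"],r.sense()["tcp_rot"],r.sense()["joint_pos"])
```

```text
[ 430.19572033 -227.91979684  361.36348863] [-1.88634919e+01 -1.31922954e-02  9.49411659e+01]
[ 513.63578288 -219.9734129   240.4089963 ] [ 1.79975080e+02 -2.40571901e-03 -1.74981630e+02] [-2.84533516e+01  1.46653134e+00  9.29329844e+01  1.95173537e-02
  8.56162352e+01 -1.23473216e+02]
```

View pics/w1.png

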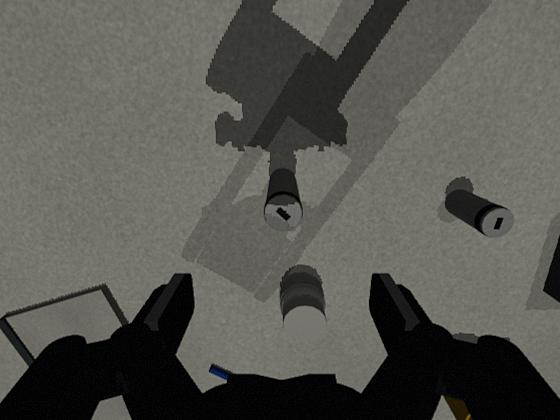

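The wrist view shows the long bank's top at (283, 212), close to the midline of the open fingers. The jar (304, 320) and short bank (496, 220) are well clear.

Run:
```python
import pickle
from h import *
s=pickle.load(open("w1.pkl","rb"));print(at(s,(283.5,212),120),at(s,(496,221),75))
```

```text
[ 512.21258857 -218.90428336  120.        ] [518.81152278  -7.57408251  75.        ]
```

Call:
step_arm:
  targets:
    - [[0,0,-30,0,0,0],[0,0,-60,0,0,0],[0,0,-90,0,0,0],[0,0,-110,0,0,0],[0,0,-125,0,0,0],[0,0,-137,0,0,0],[0,0,-137,0,0,0],[0,0,-137,0,0,0]]

```text
time: 2.82
tool_pos: [513.9, -220.0, 103.8]
tcp_rot: [-180.0, 0.0, -174.9]
ft_force: [0.5, 0.0, 0.2]
finger_gap: 85.4
grip_force: 0.0
```

Call:
step_arm:
  targets:
    - [[0,0,0,0,0,0],[0,0,0,0,0,0],[0,0,0,0,0,0],[0,0,0,0,0,0],[0,0,0,0,0,0],[0,0,0,0,0,0],[0,0,0,0,0,0],[0,0,0,0,0,0],[0,0,0,0,0,0],[0,0,0,0,0,0],[0,0,0,0,0,0],[0,0,0,0,0,0]]
  fingers: 1
  newtons: 40

```text
time: 3.82
tool_pos: [514.3, -220.7, 104.2]
tcp_rot: [-180.0, 0.1, -175.0]
ft_force: [-1.5, 2.2, 5.7]
finger_gap: 31.5
grip_force: 39.4
```

Call:
step_arm:
  targets:
    - [[0,0,15,0,0,0],[0,0,40,0,0,0],[0,0,70,0,0,0],[0,0,100,0,0,0],[0,0,130,0,0,0],[0,0,160,0,0,0],[0,0,190,0,0,0],[0,0,215,0,0,0],[0,0,230,0,0,0],[0,0,240,0,0,0],[0,0,240,0,0,0],[0,0,240,0,0,0]]

```text
time: 4.82
tool_pos: [513.7, -220.8, 342.6]
tcp_rot: [180.0, -0.0, -175.0]
ft_force: [0.0, -0.3, -2.9]
finger_gap: 31.1
grip_force: 40.1
```

Run:
```python
from bench import r, vision
import cv2,pickle,numpy as np
d={n:vision.snapshot(n) for n in("side","wrist")}
pickle.dump(d,open("w2.pkl","wb"))
cv2.imwrite("pics/w2.png",np.hstack([d["wrist"]["img"][50:,80:480],d["side"]["img"][:370,80:480]]))
print(r.sense()["tool_pos"],r.sense()["grip_force"],r.sense()["ft_force"])
```

```text
[ 513.14864996 -220.47323667  341.10312829] 40.07559835910797 [ 0.24748813 -0.16826152 -2.28998222]
```

View pics/w2.png

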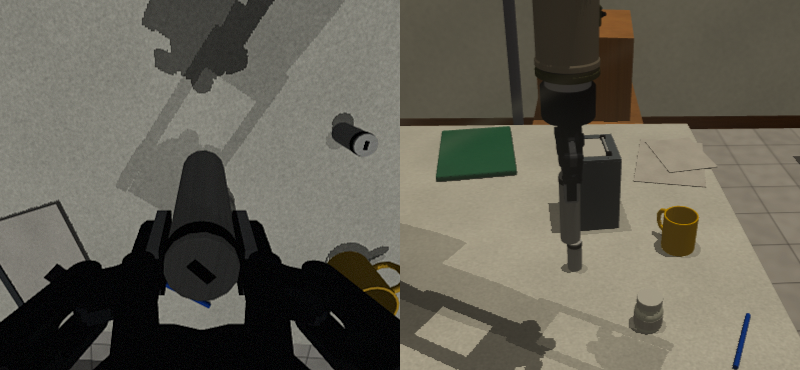

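The bank is held upright between the pads, and the short bank hasn't moved. Next I'll carry it over the lid.

Call:
step_arm:
  targets:
    - [[2,17,0,0,0,0],[6,50,0,0,0,0],[10,88,0,0,0,0],[14,126,0,0,0,0],[19,164,0,0,0,0],[23,202,0,0,0,0],[28,240,0,0,0,0],[32,278,0,0,0,0],[36,316,0,0,0,0],[41,354,0,0,0,0],[45,390,0,0,0,0],[48,412,0,0,0,0]]

```text
time: 5.92
tool_pos: [560.7, 194.8, 340.9]
tcp_rot: [180.0, -0.2, -174.9]
ft_force: [0.3, -0.9, -3.0]
finger_gap: 30.9
grip_force: 40.0
```

Call:
step_arm:
  targets:
    - [[1,9,0,0,0,0],[1,12,0,0,0,0],[1,12,0,0,0,0],[1,12,0,0,0,0],[1,12,0,0,0,0]]

```text
time: 6.33
tool_pos: [562.8, 201.8, 343.1]
tcp_rot: [-180.0, -0.0, -175.1]
ft_force: [-0.7, -0.5, -2.0]
finger_gap: 31.0
grip_force: 40.1
```

Run:
```python
from bench import r, vision
import cv2,pickle,numpy as np
d={n:vision.snapshot(n) for n in("side","wrist")}
pickle.dump(d,open("w3.pkl","wb"))
cv2.imwrite("pics/w3.png",np.hstack([d["wrist"]["img"][50:,80:480],cv2.resize(d["side"]["img"][50:235,180:380],(400,370))]))
print(r.sense()["tool_pos"],r.sense()["grip_force"],r.sense()["ft_force"],r.sense()["joint_pos"])
```

```text
[562.90729237 201.94446447 343.42531699] 40.086345076560974 [ 0.01952721  0.19100245 -2.77116022] [ 1.48324185e+01  6.06171897e+00  7.74746649e+01 -1.42599731e-02
  9.64547285e+01 -8.00644418e+01]
```

View pics/w3.png

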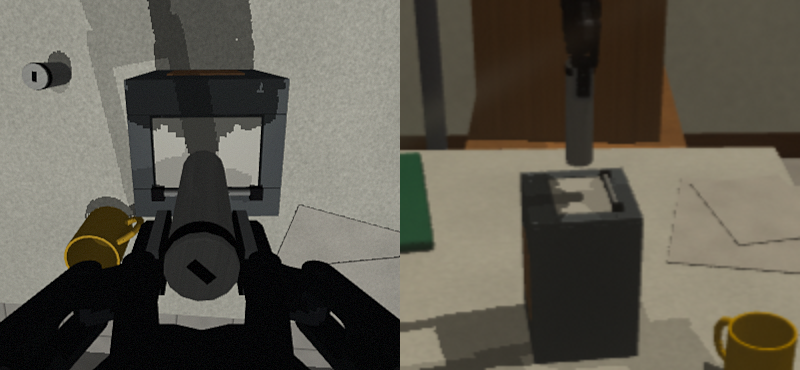

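The opening in the wrist view is the quad (150, 117), (265, 115), (263, 187), (153, 187), with the bank's foot above it near (205, 152). I'll check the centring numerically.

Run:
```python
import pickle
from h import *
d=pickle.load(open("w3.pkl","rb"))
P=[at(d["wrist"],(x+80,y+50),195) for x,y in((150,117),(265,115),(263,187),(153,187))]
print(np.round(P,1),np.mean(P,0))
print(at(d["wrist"],(205+80,152+50),240))
```

```text
[[534.  153.8 195. ]
 [523.7 254.  195. ]
 [591.7 262.5 195. ]
 [600.6 158.7 195. ]] [562.51962569 207.25397357 195.        ]
[548.16323622 203.02587245 240.        ]
```

Call:
step_arm:
  targets:
    - [[0,2,-12,0,0,0],[0,2,-24,0,0,0],[0,2,-36,0,0,0],[0,2,-46,0,0,0],[0,2,-56,0,0,0],[0,2,-66,0,0,0],[0,2,-76,0,0,0],[0,2,-84,0,0,0],[0,2,-90,0,0,0],[0,2,-96,0,0,0],[0,2,-102,0,0,0],[0,2,-106,0,0,0]]

```text
time: 7.43
tool_pos: [562.7, 205.2, 236.6]
tcp_rot: [-180.0, -0.0, -175.0]
ft_force: [-0.7, 0.2, -2.1]
finger_gap: 31.1
grip_force: 40.3
```

Call:
step_arm:
  targets:
    - [[0,0,-4,0,0,0],[0,0,-8,0,0,0],[0,0,-12,0,0,0],[0,0,-14,0,0,0],[0,0,-14,0,0,0],[0,0,-14,0,0,0],[0,0,-14,0,0,0]]

```text
time: 8.02
tool_pos: [562.7, 205.3, 223.4]
tcp_rot: [180.0, 0.0, -175.0]
ft_force: [-0.6, 0.2, -2.5]
finger_gap: 31.1
grip_force: 40.3
```

Run:
```python
from bench import r, vision
import cv2,pickle,numpy as np
d={n:vision.snapshot(n) for n in("side","wrist")}
cv2.imwrite("pics/w4.png",np.hstack([d["wrist"]["img"][50:,80:480],cv2.resize(d["side"]["img"][50:235,180:380],(400,370))]))
s=r.sense();print(s["tool_pos"],s["grip_force"],s["ft_force"],s["finger_gap"])
```

```text
[562.82804415 205.29227667 223.53612813] 40.278825759887695 [-0.66174375  0.50042902 -1.98908789] 31.316869898951285
```

View pics/w4.png

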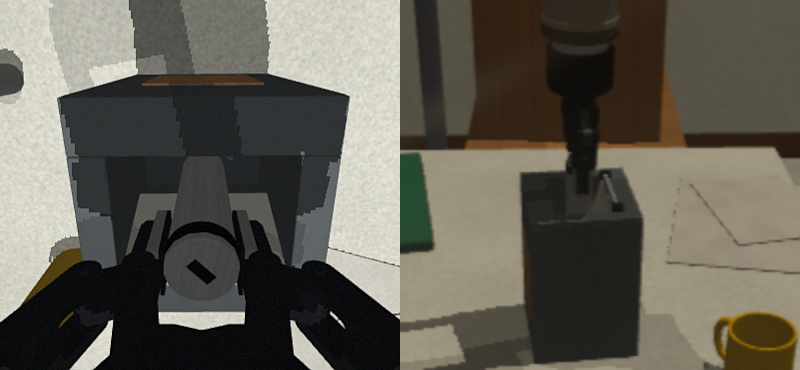

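The flap is pushed fully aside, with the bank held about 76 mm deep. Releasing now.

Call:
step_arm:
  targets:
    - [[0,0,0,0,0,0],[0,0,0,0,0,0],[0,0,0,0,0,0],[0,0,0,0,0,0],[0,0,0,0,0,0],[0,0,0,0,0,0],[0,0,0,0,0,0],[0,0,0,0,0,0]]
  fingers: -0.4

```text
time: 8.78
tool_pos: [562.7, 205.3, 223.3]
tcp_rot: [-180.0, -0.0, -175.0]
ft_force: [0.1, 0.7, -0.4]
finger_gap: 59.8
grip_force: 0.0
```

Call:
step_arm:
  targets:
    - [[0,0,10,0,0,0],[0,0,30,0,0,0],[0,0,60,0,0,0],[0,0,90,0,0,0],[0,0,120,0,0,0],[-30,0,130,0,0,0],[-65,-20,130,0,0,0],[-100,-45,130,0,0,0],[-130,-70,130,0,0,0],[-150,-90,130,0,0,0],[-150,-90,130,0,0,0],[-150,-90,130,0,0,0]]

```text
time: 9.78
tool_pos: [412.3, 114.7, 354.8]
tcp_rot: [180.0, 0.2, -175.1]
ft_force: [0.5, 0.4, -0.3]
finger_gap: 59.9
grip_force: 0.0
```

Run:
```python
from bench import r, vision
import cv2,numpy as np
d={n:vision.snapshot(n) for n in("side","top")}
cv2.imwrite("pics/w5.png",np.hstack([cv2.resize(d["top"]["img"][150:300,110:310],(400,300)),cv2.resize(d["side"]["img"][120:285,200:400],(400,300))]))
s=r.sense();print(s["time"],s["tool_pos"],s["ft_force"],s["finger_gap"])
```

```text
9.8833 [413.18160193 115.49264144 354.0906009 ] [ 0.26975766 -0.14338085  0.27382937] 59.56869124879463
```

View pics/w5.png

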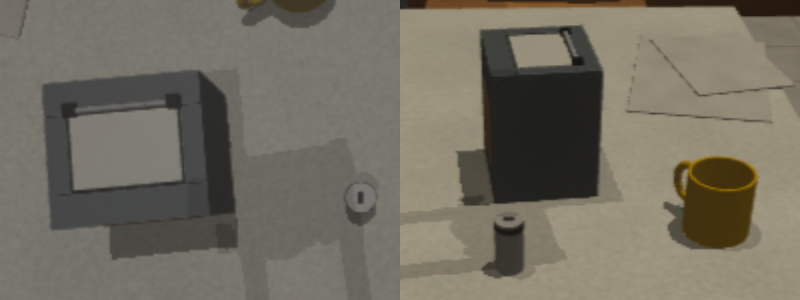

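The flap is shut level, the long bank is out of sight inside the box, and the short bank stands where it was, at (360, 197) in the top half. I'll let it settle briefly, then hand in.

Call:
step_arm:
  targets:
    - [[0,0,0,0,0,0],[0,0,0,0,0,0],[0,0,0,0,0,0],[0,0,0,0,0,0],[0,0,0,0,0,0],[0,0,0,0,0,0],[0,0,0,0,0,0],[0,0,0,0,0,0],[0,0,0,0,0,0],[0,0,0,0,0,0],[0,0,0,0,0,0],[0,0,0,0,0,0]]

```text
time: 10.88
tool_pos: [412.7, 115.2, 353.3]
tcp_rot: [-180.0, 0.0, -175.0]
ft_force: [0.7, 0.5, -1.0]
finger_gap: 59.7
grip_force: 0.0
```

```bash
python3 -c "
from bench import r
print(r.hand_in())"
```

```text
the job is handed in; nothing more can be done
None
```

I pushed the long bank foot first through the flap and let it go inside the box; the last pictures show the flap shut and the short bank still standing in place, and the job was handed in at about 11 s (no verdict was returned).

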